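# Show which bottle to fill and close

### The arm

A 6-joint arm with a two-finger parallel gripper is mounted at the origin on a cart in front of the work surface, level with it; the furniture and walls round the work are solid. World frame = base frame: x ahead of the robot, y to its left, z up, the work surface at z = 0. Lengths are in m, angles in rad, forces in N, time in s.
With the tool pointing down it reaches from about 0.35 to 0.975 m from the base axis. Payload 4.9 kg.
Tool frame: the origin (TCP) lies midway between the tips of the shut fingers; the grasp point (between the pads) lies 19 mm behind it; z points along the fingers, y is the line along which they close (so a half turn about z gives the same grasp; the last joint's range is limited). The gripper opens to 85 mm and grips with 20 to 120 N. Pads are 22 mm wide; open, the fingers measure 114 mm over their backs; the gripper's body (76 mm by 85 mm) begins 54 mm behind the grasp point. The pads swing forward as they close: fully open they stand 13 mm farther back than shut.
Start: joints at [-1.446, 0.053, 1.613, -0, 1.476, -0.119], TCP at [0.151, -0.606, 0.231] pointing down, gripper open.
Joint ranges: [-3.01, 3.01], [-1.01, 2.22], [0.06, 2.58], [-1.02, 4.17], [0.09, 2.62], [-3.14, 3.14]. Speed limits (rad/s): [2.57, 2.57, 3.14, 3.14, 3.14, 3.14].

### API

Orientations are given as a unit quaternion [w, x, y, z].
In Python, from plant import * gives the robot as it stands.
- The arm moves only by the tool jog_arm, never from a script. Its argument "targets" is a list of rows, each a list of 3 entries, a list of its own where there are three numbers: the shift along the tool's x, y, z in units of 25 mm (1.0 is 25 mm), then the turn, a rotation vector about the tool's x, y, z in units of 8 degrees (1.0 is 8 degrees), then the opening in per cent of the stroke, from 0 (shut) to 100 (fully open). A call has 1 to 8 rows; each row is the pose to reach, as a shift and turn from the pose commanded when the call began, along the tool's axes at that moment; what a row does not reach only later rows make up. A row lasts 1/8 s, in which the tool goes at most 62.5 mm and 10.7 degrees, less where a joint would pass 70% of its speed; a pose out of reach is approached as far as the arm can. A call with a gripper value outside its range is refused whole. The fingers move at their own pace and stop on an object; the grip force is fixed at half the most. Time passes only in rows, so rows that repeat a pose let the fingers close. It gives the time, the measured TCP pose, the force, the opening and the grip force at its end, in the units of the state.
- state(): the state, without advancing time (a new reading comes with each control period).
- grab_frame(name): name is "scene" or "top"; returns (picture, depth): 400x640x3 uint8, red, green, blue; 400x640 float32, m along the optical axis (not along the pixel's ray), 0 where there is no reading.
- camera_params(name): a dict with "fovy" (degrees; the focal length in pixels is half the picture's height over the tangent of half this angle, whatever the lens; pixels are square), "cx", "cy" (the principal point, pixels), "dist" ([k1, k2, p1, p2, k3] as OpenCV has them; the pictures are not rectified), "rvec" (rotation vector, rad) and "tvec" (3), from world to camera coordinates, as OpenCV has them. Camera axes: x right, y down, z forward; pixel columns grow to the right and rows downward; lengths in m; the calibration is good to about 2 mm. A picture is of the moment at which its call begins. camera_params takes no time and is no camera call.
- job_done(): hands the job in; it is judged then, once.
The state is a dict: "time": time; "joint_pos": joint angles; "joint_vel": joint speeds; "joint_efforts": joint torques, N m; "tool_pos": TCP position; "tool_rot": TCP orientation; "contact_force": force on the tool from outside, world axes, zero at the start; "ft_torque": the same for the moment, N m; "gripper_width": opening from 0.0 (shut) to 1.0 (fully open); "grasp_force": force on a finger pad.
Only numpy, scipy, OpenCV 4.12 (cv2) and the standard library are available. Lean on these libraries where they do the work, as an engineer would, in place of code of your own. Each camera call takes 0.05 s, during which the arm holds its last target. There are 200 camera calls.

### The job

Show a helper how to finish the one bottle, of the row of three glass bottles in front of you, that has no cap beside its foot: with your fingertips point from just above, first at the shell dish of silver grit a little behind that row, then at the open mouth of that bottle, and last at the spare cap that stands alone behind the row too. Hold the point midway between your fingertips over the middle of each thing, two or three centimetres above it, for about two seconds, and finish while still pointing at the spare cap. Touch, move and lift nothing, travel well above everything on the way, and never come down over another bottle, cap or pot.

Things in the scene. Friction and masses are not known exactly. Their poses are not given: they have to be found in the camera images.
- mouth_1 (a point): clear conical glass bottle with an open screw neck, 57 mm across the foot, 104 mm tall, neck 30 mm across; this point is the centre of its open mouth, at the very top. This bottle has a cap beside its foot (cap_1), so it is not the one to show.
- mouth_2 (a point): clear conical glass bottle with an open screw neck, 57 mm across the foot, 104 mm tall, neck 30 mm across; this point is the centre of its open mouth, at the very top. This bottle has a cap beside its foot (cap_2), so it is not the one to show.
- mouth_3 (a point): clear conical glass bottle with an open screw neck, 57 mm across the foot, 104 mm tall, neck 30 mm across; this point is the centre of its open mouth, at the very top. This is the bottle to show: it has no cap beside its foot. The three bottles stand in a row across the table, nearest to the robot, in any order, 0.2 m or more apart.
- cap_1_top (a point): screw cap, 33 mm across and 22 mm tall, standing on the table with its open side up; this point lies on its axis at its upper rim; it belongs to bottle 1 and stands 56 to 68 mm from that bottle's axis, on the robot's side of it.
- cap_2_top (a point): screw cap, 33 mm across and 22 mm tall, standing on the table with its open side up; this point lies on its axis at its upper rim; it belongs to bottle 2 and stands 56 to 68 mm from that bottle's axis, on the robot's side of it.
- spare_cap_top (a point): screw cap, 33 mm across and 22 mm tall, standing on the table with its open side up; this point lies on its axis at its upper rim; it is the spare cap, alone in the second row behind the bottles, at least 0.12 m from any of them.
- grit_dish_top (a point): small oval half shell holding silver grit, 57 x 77 mm, 22 mm tall; this point is over its middle, level with its rim. It stands in the second row; dish, spare cap and pot stand there in any order, some 0.2 m apart, 0.61 to 0.66 m ahead of the robot's base axis. (Another dish and more bottles far to the side or back of the table are not part of the job.)
- pot_top (a point): round pigment pot with a ribbed cap, 29 mm across, 52 mm tall, in the second row; this point is the centre of its top. Bystander.
- dropper_a: slim dropper bottle, 20 mm across, 67 mm tall, behind the second row; origin at the centre of its foot, z up. Bystander.
- tweezers_a: steel tweezers lying flat between the two rows, about 115 x 16 x 10 mm, long axis y; origin in the middle of the underside. Bystander.
- dropper_b: slim dropper bottle, 20 mm across, 67 mm tall, behind the second row; origin at the centre of its foot, z up. Bystander.
- tweezers_b: steel tweezers lying flat between the two rows, about 115 x 16 x 10 mm, long axis y; origin in the middle of the underside. Bystander.
There are look-alikes about, which are no part of the job. Leave any purple or yellow look-alike of the part that bears mouth_3 alone.

How it is judged:
On the way, in this order (a step that is already met when the one before it is completed fails the run):
1. points at the dish of grit from just above for about two seconds (horizontal distance between the grasp point and grit_dish_top below 0.025 m and z of the grasp point in the frame of grit_dish_top between 0.018 and 0.09 m), for 1.8 s.
2. points at the mouth of the bottle that has no cap, for about two seconds (horizontal distance between the grasp point and mouth_3 below 0.025 m and z of the grasp point in the frame of mouth_3 between 0.018 and 0.09 m), for 1.8 s.
3. points at the spare cap for about two seconds (horizontal distance between the grasp point and spare_cap_top below 0.025 m and z of the grasp point in the frame of spare_cap_top between 0.018 and 0.09 m), for 1.8 s.
At the end, for the whole second after the job is handed in: The gripper still points at the spare cap: its grasp point (about 19 mm behind the fingertips) is within 25 mm of the cap's axis and 18 to 90 mm above its rim; nothing on the table has moved by more than 6 mm (all of step 3 and distance of each of mouth_1, mouth_2, mouth_3, cap_1_top, cap_2_top, spare_cap_top, grit_dish_top, pot_top, dropper_a, dropper_b, tweezers_a, tweezers_b from where it was at the start of the episode below 0.006 m); the robot touches nothing.
It fails at once if something on the table is moved or lifted by more than 6 mm (not (distance of each of mouth_1, mouth_2, mouth_3, cap_1_top, cap_2_top, spare_cap_top, grit_dish_top, pot_top, dropper_a, dropper_b, tweezers_a, tweezers_b from where it was at the start of the episode below 0.006 m)).
It fails at once if the robot touches something (contact force between any of the fingers, the arm and anything else above 0.5 N).
It fails at once if the fingertips come low (within about 4 cm) over the middle of another bottle, cap or pot, as if to point at it ((horizontal distance between the grasp point and mouth_1 below 0.02 m and z of the grasp point in the frame of mouth_1 between -0.03 and 0.06 m) or (horizontal distance between the grasp point and mouth_2 below 0.02 m and z of the grasp point in the frame of mouth_2 between -0.03 and 0.06 m) or (horizontal distance between the grasp point and cap_1_top below 0.02 m and z of the grasp point in the frame of cap_1_top between -0.03 and 0.06 m) or (horizontal distance between the grasp point and cap_2_top below 0.02 m and z of the grasp point in the frame of cap_2_top between -0.03 and 0.06 m) or (horizontal distance between the grasp point and pot_top below 0.02 m and z of the grasp point in the frame of pot_top between -0.03 and 0.06 m)).
It also fails if it takes over 58 s, if anything falls off the work surface, if the arm or the gripper's body presses on something with over 40 N, if the wrist force passes 120 N, or if a joint passes its speed limit or range.

## Working session

There is one attempt and no reset: what is moved stays moved. The work goes in short steps, Python scripts to look and compute and a tool call to move; the robot and the scene stay as the last step left them, time stands still between calls to the robot, and variables do not carry over. Pictures are saved under pics/ and viewed, at most 10 in all, crops included, and the job is handed in when it is done.

Besides the shell and the picture viewer there is one more tool, called after "Emit:" as name([rows], argument=value, ...), one row to a line, values as JSON. jog_arm: Moves the arm, as the interface text tells. Its arguments: {"type":"object","properties":{"targets":{"type":"array"}},"required":["targets"]}

```bash
mkdir -p pics; python3 - <<'E'
from plant import *
import cv2,numpy as np
s=state();print(s['time'],s['tool_pos'],s['tool_rot'],s['gripper_width'])
for n in("scene","top"):
    p,d=grab_frame(n);cv2.imwrite(f"pics/{n}0.png",p[:,:,::-1]);np.save(f"pics/{n}0.npy",d);print(n,camera_params(n))
E
```

```text
0.0 [ 0.15079617 -0.60590541  0.23008497] [-1.02001384e-03  9.92577788e-01  1.21607132e-01 -4.22911207e-06] 0.9978630081557284
scene {'fovy': 53.40203845147543, 'cx': 316.40242895294733, 'cy': 191.76091665690376, 'dist': array([-0.02643422,  0.        ,  0.        ,  0.        ,  0.        ]), 'rvec': array([ 1.17723666, -1.94289747,  1.25480495]), 'tvec': array([0.24774751, 0.33422105, 0.53520995])}
top {'fovy': 57.47316386368246, 'cx': 319.66133010138407, 'cy': 198.4674943255544, 'dist': array([-0.01610572,  0.        ,  0.        ,  0.        ,  0.        ]), 'rvec': array([ 2.16958838, -2.23653717,  0.05198354]), 'tvec': array([-0.01895307,  0.57757664,  1.07368478])}
```

View pics/top0.png

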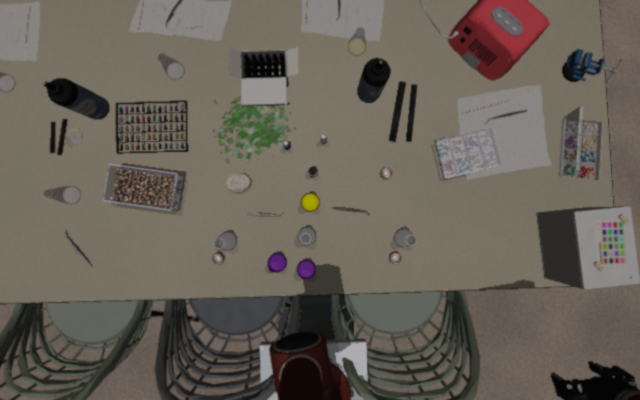

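View pics/scene0.png

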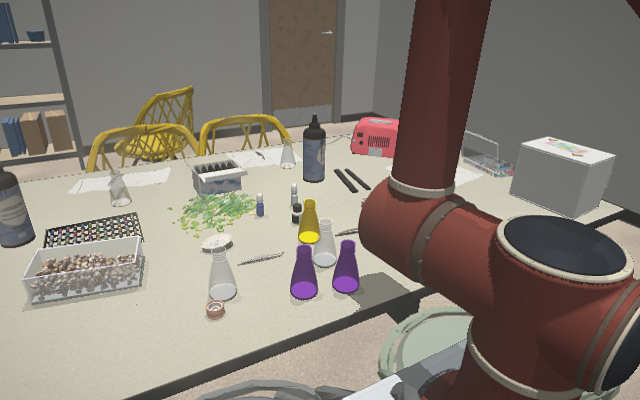

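The top view shows bottles near (226,240), (306,236) and (404,238), with caps at (218,258) and (395,257). That makes the middle bottle the capless one. The dish is at (237,183), the spare cap at (386,173) and the pot at (313,171). I'll zoom in for exact centres.

```bash
cat >loc.py <<'E'
from plant import *
import cv2,numpy as np
def ray(n,u,v,z):
    c=camera_params(n);f=200/np.tan(np.radians(c['fovy']/2))
    K=np.array([[f,0,c['cx']],[0,f,c['cy']],[0,0,1]])
    q=cv2.undistortPoints(np.array([[[u,v]]],float),K,c['dist'])[0,0]
    R=cv2.Rodrigues(c['rvec'])[0];o=-R.T@c['tvec'];d=R.T@np.array([*q,1])
    return (o+d*(z-o[2])/d[2]).round(4)
def proj(n,P):
    c=camera_params(n);f=200/np.tan(np.radians(c['fovy']/2))
    K=np.array([[f,0,c['cx']],[0,f,c['cy']],[0,0,1]])
    return cv2.projectPoints(np.array([P],float),c['rvec'],c['tvec'],K,c['dist'])[0].ravel().round(1)
E
python3 - <<'E'
from loc import *
im=cv2.imread('pics/top0.png')
cv2.imwrite('pics/c1.png',cv2.resize(im[160:285,205:415][:, :],(798,475),interpolation=cv2.INTER_CUBIC))
for k,u,v,z in[('m3',306,236,.104),('mL',226,240,.104),('mR',404,238,.104),('spare',386,173,.022),('dish',237,183,.022),('pot',313,171,.052),('yel',310,202,.104)]:
    P=ray('top',u,v,z);print(k,P,proj('scene',P))
E
```

```text
m3 [0.4722 0.0042 0.104 ] [326.8 220.2]
mL [0.468  0.2214 0.104 ] [230.1 245.4]
mR [ 0.4585 -0.2618  0.104 ] [424.1 199.1]
spare [ 0.6458 -0.2352  0.022 ] [368.6 200.9]
dish [0.6294 0.2062 0.022 ] [218.5 240.1]
pot [ 0.6547 -0.0195  0.052 ] [299.7 205.3]
yel [ 0.5641 -0.0093  0.104 ] [312.6 202.1]
```

View pics/c1.png

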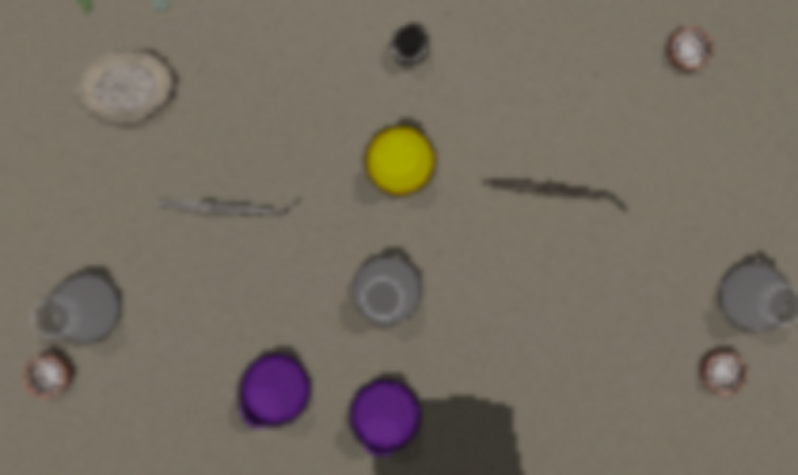

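The crop shows the mouth of the capless bottle at (305.5,238.2). The dish is at (238.4,183.2), the spare cap at (386.6,172.6), and purple and yellow look-alikes stand around that bottle.

```bash
python3 - <<'E'
from loc import *
from scipy.spatial.transform import Rotation as R
s=state();p=s['tool_pos'];q=s['tool_rot'];T=R.from_quat([*q[1:],q[0]])
for k,u,v,z in[('dish',238.4,183.2,.022),('m3',305.5,238.2,.104),('spare',386.6,172.6,.022)]:
    P=ray('top',u,v,z);print(k,P,proj('scene',P));g=P+[0,0,.028];h=np.r_[P[:2],.25]
    print(' above',(T.inv().apply(h-p)/.025).round(2),'point',(T.inv().apply(g-p)/.025).round(2));p=h
E
```

```text
dish [0.6287 0.2021 0.022 ] [220.3 239.8]
 above [ 26.35 -26.75  -0.74] point [ 26.35 -26.74   7.26]
m3 [0.4663 0.0058 0.104 ] [327.5 221.6]
 above [-8.2   6.05 -0.01] point [-8.2   6.06  4.71]
spare [ 0.647 -0.237  0.022] [368.9 200.6]
 above [ 4.67 11.17 -0.02] point [ 4.67 11.18  7.98]
```

Emit:
jog_arm([
  [[0, 0, -1.5], [0, 0, 0], 0],
  [[26.35, -26.75, -1.5], [0, 0, 0], 0],
  [[26.35, -26.75, -1.5], [0, 0, 0], 0],
  [[26.35, -26.75, -1.5], [0, 0, 0], 0],
  [[26.35, -26.75, -1.5], [0, 0, 0], 0],
  [[26.35, -26.75, -1.5], [0, 0, 0], 0],
  [[26.35, -26.75, -1.5], [0, 0, 0], 0],
  [[26.35, -26.75, -1.5], [0, 0, 0], 0],
])

```text
time: 1.1
tool_pos: [0.374, -0.228, 0.2685]
tool_rot: [0.0, 0.993, 0.121, 0.0]
contact_force: [1.0, -1.3, -0.2]
gripper_width: -0.001
grasp_force: 0.0
```

```bash
cat >go.py <<'E'
from loc import *
import sys
from scipy.spatial.transform import Rotation as R
s=state();p=s['tool_pos'];q=s['tool_rot'];T=R.from_quat([*q[1:],q[0]])
print(s['time'],p.round(4),T.as_matrix()[:,2].round(3),s['joint_pos'].round(2),s['contact_force'].round(1),round(s['gripper_width'],3))
for k,P in dict(dish=[.6287,.2021,.022],m3=[.4663,.0058,.104],spare=[.647,-.237,.022]).items():
    for n,z in(('above',.26),('point',P[2]+.028)): print(k,n,(T.inv().apply(np.r_[P[:2],z]-p)/.025).round(2))
E
python3 go.py
```

```text
1.1 [ 0.374  -0.228   0.2685] [ 0. -0. -1.] [-0.72 -0.44  1.98  0.    1.6   0.61] [ 1.  -1.3 -0.2] -0.001
dish above [ 14.03 -14.24   0.34]
dish point [ 14.03 -14.24   8.74]
m3 above [ 5.84 -8.19  0.34]
m3 point [ 5.83 -8.19  5.46]
spare above [10.51  2.98  0.34]
spare point [10.51  2.98  8.74]
```

Emit:
jog_arm([
  [[14, -14.2, 0], [0, 0, 0], 0],
  [[14, -14.2, 0], [0, 0, 0], 0],
  [[14, -14.2, 0], [0, 0, 0], 0],
  [[14, -14.2, 0], [0, 0, 0], 0],
  [[14, -14.2, 0], [0, 0, 0], 0],
  [[14, -14.2, 0], [0, 0, 0], 0],
  [[14, -14.2, 0], [0, 0, 0], 0],
  [[14, -14.2, 0], [0, 0, 0], 0],
])

```text
time: 2.1
tool_pos: [0.6281, 0.201, 0.2681]
tool_rot: [0.0, 0.993, 0.122, -0.0]
contact_force: [1.0, -1.0, 0.8]
gripper_width: -0.004
grasp_force: 0.0
```

Emit:
jog_arm([
  [[0, 0, 0], [0, 0, 0], 0],
  [[0, 0, 0], [0, 0, 0], 0],
])

```text
time: 2.35
tool_pos: [0.6271, 0.199, 0.2679]
tool_rot: [0.0, 0.993, 0.122, -0.001]
contact_force: [-0.3, -0.6, 0.1]
gripper_width: 0.001
grasp_force: 0.0
```

```bash
python3 go.py
```

```text
2.35 [0.6271 0.199  0.2679] [-0.002 -0.001 -1.   ] [ 0.19  0.11  1.49 -0.    1.54  1.52] [-0.3 -0.6  0.1] 0.001
dish above [ 0.09 -0.11  0.32]
dish point [ 0.11 -0.11  8.72]
m3 above [-8.11  5.94  0.33]
m3 point [-8.1   5.94  5.45]
spare above [-3.45 17.11  0.33]
spare point [-3.43 17.11  8.73]
```

Emit:
jog_arm([
  [[0.1, -0.1, 2], [0, 0, 0], 0],
  [[0.1, -0.1, 4], [0, 0, 0], 0],
  [[0.1, -0.1, 5.5], [0, 0, 0], 0],
  [[0.1, -0.1, 7], [0, 0, 0], 0],
  [[0.1, -0.1, 8], [0, 0, 0], 0],
  [[0.1, -0.1, 8.7], [0, 0, 0], 0],
  [[0.1, -0.1, 8.7], [0, 0, 0], 0],
  [[0.1, -0.1, 8.7], [0, 0, 0], 0],
])

```text
time: 3.35
tool_pos: [0.6303, 0.2019, 0.053]
tool_rot: [-0.0, 0.993, 0.121, 0.001]
contact_force: [0.0, 0.5, 0.5]
gripper_width: 0.002
grasp_force: 0.0
```

```bash
python3 go.py; python3 -c "
from plant import *
import cv2
p,d=grab_frame('scene');cv2.imwrite('pics/s1.png',p[:,:,::-1])"
```

```text
3.35 [0.6303 0.2019 0.053 ] [ 0.002  0.    -1.   ] [ 0.2   0.3   1.65 -0.    1.19  1.53] [0.  0.5 0.5] 0.002
dish above [-0.04 -0.02 -8.28]
dish point [-0.06 -0.02  0.12]
m3 above [-8.24  6.03 -8.3 ]
m3 point [-8.25  6.03 -3.18]
spare above [-3.56 17.2  -8.29]
spare point [-3.58 17.2   0.11]
```

View pics/s1.png

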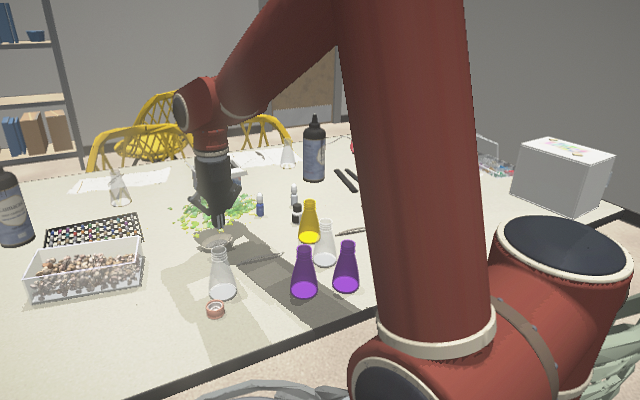

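The fingertips at about (220,226) are just above the dish at (217,240), with nothing disturbed. I'll hold here for over 2 s, then rise.

Emit:
jog_arm([
  [[0, 0, 0], [0, 0, 0], 0],
  [[0, 0, 0], [0, 0, 0], 0],
  [[0, 0, 0], [0, 0, 0], 0],
  [[0, 0, 0], [0, 0, 0], 0],
  [[0, 0, 0], [0, 0, 0], 0],
  [[0, 0, 0], [0, 0, 0], 0],
  [[0, 0, 0], [0, 0, 0], 0],
  [[0, 0, 0], [0, 0, 0], 0],
])

```text
time: 4.4
tool_pos: [0.6293, 0.2021, 0.0512]
tool_rot: [0.0, 0.993, 0.122, -0.0]
contact_force: [0.3, -0.0, -0.6]
gripper_width: 0.002
grasp_force: 0.0
```

Emit:
jog_arm([
  [[0, 0, 0], [0, 0, 0], 0],
  [[0, 0, 0], [0, 0, 0], 0],
  [[0, 0, 0], [0, 0, 0], 0],
  [[0, 0, 0], [0, 0, 0], 0],
  [[0, 0, 0], [0, 0, 0], 0],
  [[0, 0, 0], [0, 0, 0], 0],
  [[0, 0, 0], [0, 0, 0], 0],
  [[0, 0, 0], [0, 0, 0], 0],
])

```text
time: 5.4
tool_pos: [0.6294, 0.2021, 0.0513]
tool_rot: [-0.0, 0.993, 0.122, 0.0]
contact_force: [-0.6, 0.0, 0.5]
gripper_width: 0.001
grasp_force: 0.0
```

Emit:
jog_arm([
  [[0, 0, 0], [0, 0, 0], 0],
  [[0, 0, 0], [0, 0, 0], 0],
  [[0, 0, -2], [0, 0, 0], 0],
  [[0, 0, -4], [0, 0, 0], 0],
  [[0, 0, -6], [0, 0, 0], 0],
  [[0, 0, -8], [0, 0, 0], 0],
  [[0, 0, -8.5], [0, 0, 0], 0],
  [[0, 0, -8.5], [0, 0, 0], 0],
])

```text
time: 6.4
tool_pos: [0.6297, 0.2022, 0.2645]
tool_rot: [-0.0, 0.993, 0.122, 0.001]
contact_force: [-0.3, 0.5, -0.5]
gripper_width: 0.005
grasp_force: 0.0
```

Emit:
jog_arm([
  [[-2, 1.5, 0], [0, 0, 0], 0],
  [[-4, 3, 0], [0, 0, 0], 0],
  [[-6, 4.5, 0], [0, 0, 0], 0],
  [[-7.5, 5.5, 0], [0, 0, 0], 0],
  [[-8.2, 6, 0], [0, 0, 0], 0],
  [[-8.2, 6, 0], [0, 0, 0], 0],
  [[-8.2, 6, 0], [0, 0, 0], 0],
  [[-8.2, 6, 0], [0, 0, 0], 0],
])

```text
time: 7.4
tool_pos: [0.4668, 0.0077, 0.263]
tool_rot: [-0.0, 0.993, 0.122, -0.001]
contact_force: [-0.1, 1.0, -0.1]
gripper_width: -0.0
grasp_force: 0.0
```

```bash
python3 go.py
```

```text
7.4 [0.4668 0.0077 0.263 ] [-0.001  0.    -1.   ] [-0.14 -0.36  1.93  0.    1.57  1.18] [-0.1  1.  -0.1] -0.0
dish above [ 8.17 -5.97  0.12]
dish point [ 8.18 -5.97  8.52]
m3 above [-0.04  0.07  0.12]
m3 point [-0.03  0.07  5.24]
spare above [ 4.62 11.24  0.11]
spare point [ 4.63 11.25  8.51]
```

Emit:
jog_arm([
  [[0, 0, 1.5], [0, 0, 0], 0],
  [[0, 0, 3], [0, 0, 0], 0],
  [[0, 0, 4], [0, 0, 0], 0],
  [[0, 0, 4.8], [0, 0, 0], 0],
  [[0, 0, 5.2], [0, 0, 0], 0],
  [[0, 0, 5.2], [0, 0, 0], 0],
  [[0, 0, 5.2], [0, 0, 0], 0],
  [[0, 0, 5.2], [0, 0, 0], 0],
])

```text
time: 8.4
tool_pos: [0.4674, 0.007, 0.1349]
tool_rot: [0.0, 0.993, 0.122, 0.001]
contact_force: [0.6, 0.2, 0.9]
gripper_width: 0.006
grasp_force: 0.0
```

```bash
python3 go.py; python3 -c "
from plant import *
import cv2
p,d=grab_frame('scene');cv2.imwrite('pics/s2.png',cv2.resize(p[120:320,200:440,::-1],(720,600)))"
```

```text
8.4 [0.4674 0.007  0.1349] [ 0.002 -0.    -1.   ] [-0.14 -0.26  2.07  0.    1.33  1.18] [0.6 0.2 0.9] 0.006
dish above [ 8.16 -6.01 -4.99]
dish point [ 8.14 -6.02  3.41]
m3 above [-0.04  0.04 -5.  ]
m3 point [-0.05  0.04  0.12]
spare above [ 4.63 11.21 -4.99]
spare point [ 4.61 11.2   3.41]
```

View pics/s2.png

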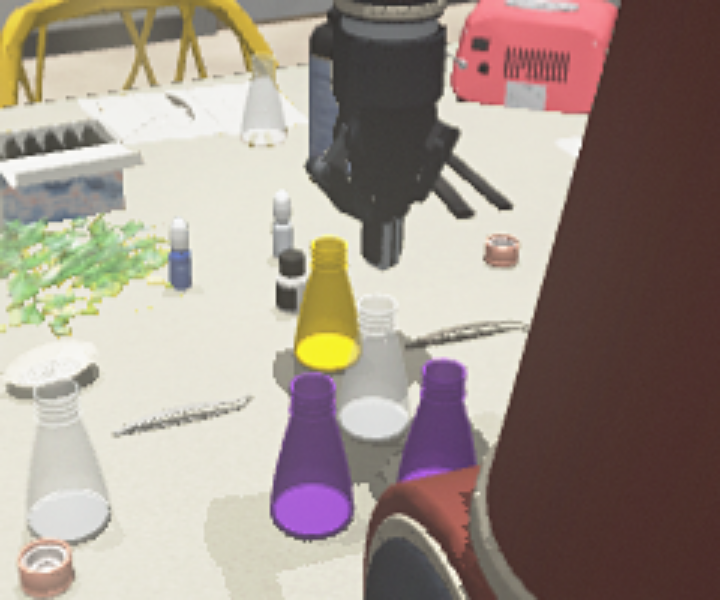

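The fingertips at crop (385,265) are just above the clear bottle's mouth at crop (378,300). I'll hold, rise, then cross to the spare cap.

Emit:
jog_arm([
  [[0, 0, 0], [0, 0, 0], 0],
  [[0, 0, 0], [0, 0, 0], 0],
  [[0, 0, 0], [0, 0, 0], 0],
  [[0, 0, 0], [0, 0, 0], 0],
  [[0, 0, 0], [0, 0, 0], 0],
  [[0, 0, 0], [0, 0, 0], 0],
  [[0, 0, 0], [0, 0, 0], 0],
  [[0, 0, 0], [0, 0, 0], 0],
])

```text
time: 9.45
tool_pos: [0.4666, 0.007, 0.1338]
tool_rot: [0.0, 0.993, 0.122, 0.0]
contact_force: [-0.3, -0.8, 0.0]
gripper_width: 0.002
grasp_force: 0.0
```

Emit:
jog_arm([
  [[0, 0, 0], [0, 0, 0], 0],
  [[0, 0, 0], [0, 0, 0], 0],
  [[0, 0, 0], [0, 0, 0], 0],
  [[0, 0, 0], [0, 0, 0], 0],
  [[0, 0, 0], [0, 0, 0], 0],
  [[0, 0, 0], [0, 0, 0], 0],
  [[0, 0, 0], [0, 0, 0], 0],
  [[0, 0, 0], [0, 0, 0], 0],
])

```text
time: 10.45
tool_pos: [0.4666, 0.007, 0.1338]
tool_rot: [0.0, 0.993, 0.122, 0.0]
contact_force: [-0.9, 0.5, 0.1]
gripper_width: 0.004
grasp_force: 0.0
```

Emit:
jog_arm([
  [[0, 0, 0], [0, 0, 0], 0],
  [[0, 0, 0], [0, 0, 0], 0],
  [[0, 0, -1.5], [0, 0, 0], 0],
  [[0, 0, -3], [0, 0, 0], 0],
  [[0, 0, -4.5], [0, 0, 0], 0],
  [[0, 0, -5.2], [0, 0, 0], 0],
  [[0, 0, -5.2], [0, 0, 0], 0],
  [[0, 0, -5.2], [0, 0, 0], 0],
])

```text
time: 11.45
tool_pos: [0.4659, 0.0071, 0.2618]
tool_rot: [-0.0, 0.993, 0.122, -0.001]
contact_force: [0.3, -1.3, 0.3]
gripper_width: -0.001
grasp_force: 0.0
```

Emit:
jog_arm([
  [[0.8, 2, 0], [0, 0, 0], 0],
  [[1.6, 4, 0], [0, 0, 0], 0],
  [[2.5, 6, 0], [0, 0, 0], 0],
  [[3.3, 8, 0], [0, 0, 0], 0],
  [[4.2, 10, 0], [0, 0, 0], 0],
  [[4.6, 11.2, 0], [0, 0, 0], 0],
  [[4.6, 11.2, 0], [0, 0, 0], 0],
  [[4.6, 11.2, 0], [0, 0, 0], 0],
])

```text
time: 12.45
tool_pos: [0.645, -0.2362, 0.2618]
tool_rot: [-0.001, 0.993, 0.122, -0.001]
contact_force: [0.2, 0.8, -0.4]
gripper_width: 0.001
grasp_force: 0.0
```

```bash
python3 go.py
```

```text
12.45 [ 0.645  -0.2362  0.2618] [-0.003  0.002 -1.   ] [-0.46  0.18  1.42  0.    1.54  0.87] [ 0.2  0.8 -0.4] 0.001
dish above [  3.6  -17.17   0.11]
dish point [  3.62 -17.15   8.51]
m3 above [ -4.6  -11.12   0.11]
m3 point [ -4.59 -11.11   5.23]
spare above [0.07 0.05 0.07]
spare point [0.09 0.07 8.47]
```

Emit:
jog_arm([
  [[0, 0, 2], [0, 0, 0], 0],
  [[0, 0, 4], [0, 0, 0], 0],
  [[0, 0, 5.5], [0, 0, 0], 0],
  [[0, 0, 7], [0, 0, 0], 0],
  [[0, 0, 8], [0, 0, 0], 0],
  [[0, 0, 8.4], [0, 0, 0], 0],
  [[0, 0, 8.4], [0, 0, 0], 0],
  [[0, 0, 8.4], [0, 0, 0], 0],
])

```text
time: 13.45
tool_pos: [0.6468, -0.2371, 0.0557]
tool_rot: [0.001, 0.993, 0.122, 0.001]
contact_force: [0.2, 0.7, 0.4]
gripper_width: -0.002
grasp_force: 0.0
```

Emit:
jog_arm([
  [[0, 0, 0], [0, 0, 0], 0],
  [[0, 0, 0], [0, 0, 0], 0],
  [[0, 0, 0], [0, 0, 0], 0],
  [[0, 0, 0], [0, 0, 0], 0],
  [[0, 0, 0], [0, 0, 0], 0],
  [[0, 0, 0], [0, 0, 0], 0],
  [[0, 0, 0], [0, 0, 0], 0],
  [[0, 0, 0], [0, 0, 0], 0],
])

```text
time: 14.45
tool_pos: [0.6458, -0.2369, 0.0538]
tool_rot: [-0.0, 0.993, 0.122, -0.0]
contact_force: [-0.3, 0.5, 0.1]
gripper_width: -0.002
grasp_force: 0.0
```

Emit:
jog_arm([
  [[0, 0, 0], [0, 0, 0], 0],
  [[0, 0, 0], [0, 0, 0], 0],
  [[0, 0, 0], [0, 0, 0], 0],
  [[0, 0, 0], [0, 0, 0], 0],
  [[0, 0, 0], [0, 0, 0], 0],
  [[0, 0, 0], [0, 0, 0], 0],
  [[0, 0, 0], [0, 0, 0], 0],
  [[0, 0, 0], [0, 0, 0], 0],
])

```text
time: 15.45
tool_pos: [0.6458, -0.2369, 0.0538]
tool_rot: [-0.0, 0.993, 0.122, -0.0]
contact_force: [-0.7, -0.1, 0.6]
gripper_width: 0.001
grasp_force: 0.0
```

```bash
python3 go.py; python3 -c "
from plant import *
import cv2
p,d=grab_frame('scene');cv2.imwrite('pics/s3.png',cv2.resize(p[120:320,200:440,::-1],(720,600)))"
```

```text
15.45 [ 0.6458 -0.2369  0.0538] [-0.  0. -1.] [-0.46  0.35  1.58 -0.    1.21  0.87] [-0.7 -0.1  0.6] 0.001
dish above [  3.57 -17.21  -8.25]
dish point [  3.58 -17.21   0.15]
m3 above [ -4.62 -11.16  -8.25]
m3 point [ -4.62 -11.16  -3.13]
spare above [ 0.05  0.01 -8.25]
spare point [0.05 0.01 0.15]
```

View pics/s3.png

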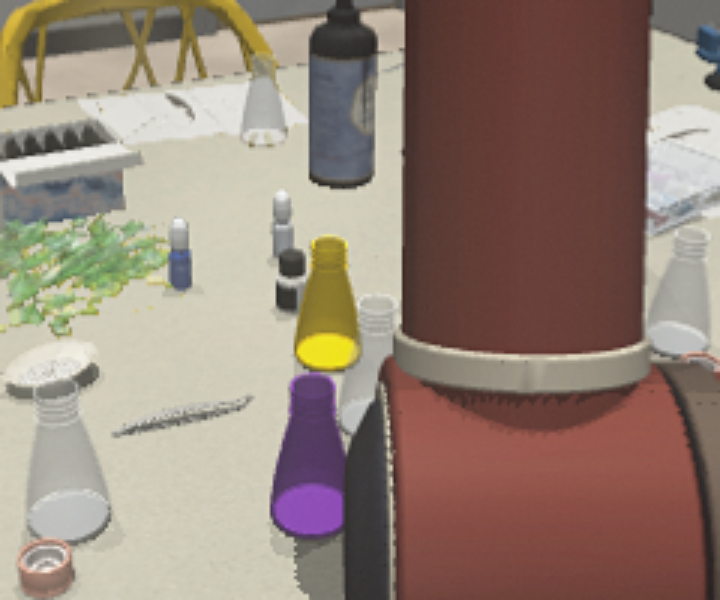

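The arm hides the spare cap in this view. Everything visible is undisturbed, and the measured TCP is within 2 mm of the cap estimate. I'll hold one more second for margin, then hand in.

Emit:
jog_arm([
  [[0, 0, 0], [0, 0, 0], 0],
  [[0, 0, 0], [0, 0, 0], 0],
  [[0, 0, 0], [0, 0, 0], 0],
  [[0, 0, 0], [0, 0, 0], 0],
  [[0, 0, 0], [0, 0, 0], 0],
  [[0, 0, 0], [0, 0, 0], 0],
  [[0, 0, 0], [0, 0, 0], 0],
  [[0, 0, 0], [0, 0, 0], 0],
])

```text
time: 16.5
tool_pos: [0.6458, -0.2369, 0.0538]
tool_rot: [0.0, 0.993, 0.122, -0.0]
contact_force: [0.8, -0.2, 0.4]
gripper_width: 0.0
grasp_force: 0.0
```

```bash
python3 -c "
from plant import *
print(job_done())"
```

```text
the job is handed in; nothing more can be done
None
```

I pointed at the grit dish, then the capless middle bottle's mouth, then the spare cap for over 2 s each, and handed the job in at about 16.5 s while still over the cap; I noticed no contact or movement, but the hand-in returned no verdict and the arm hid the cap in the last picture.

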